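Lock the punch rack and hold it up to the tool-check camera

TASK

The hole punches are back in their rack and have to be counted in. Swing the rack's keeper bar down over the punches until it snaps shut, then lift the rack by its grip rail and hold it up to the tool-check camera: its front square to the lens, which looks slightly downwards, so lean the rack back to match, with the middle of the row of punches in the centre of the picture, 22 cm from the lens. Finish while still holding it there, still and clear of everything, all four punches in it; leave the camera and the other things on the table alone.

Things in the scene. Friction and masses are not known exactly. Their poses are not given: they have to be found in the camera images.
- rack: Loose beech carry rack, 0.4 kg (0.75 in all). Origin: centre of underside; z up, long axis y, front = -x. Block 80 x 240 x 44 mm high, four pockets in a row at x -26, y -66, -22, 22, 66 mm. Backboard 12 mm thick at x +26, top at 104 mm; on it two uprights (y +-41) carry the grip rail. Steel brackets, tops at 119 mm, stand at x -26: hinge at y +107, spring catch at y -107 (its roller to 122 mm).
- rack_grip (a point): Centre of the rack's grip rail: level wooden bar 18 mm thick (rack x), 100 mm long (y), 26 mm high, at rack (26, 0, 147) mm, its top 160 mm over the rack's underside, open for 30 mm beneath. Take it at its middle, from above, across its thickness. The shut keeper bar runs 52 mm in front of it (-x), its top 46 mm below the rail's top.
- row_mid (a point): Middle of the row of punches: rack frame (-26, 0, 72) mm; axes parallel to the rack's. This is the point to hold in front of the lens.
- keeper (a joint): Keeper bar angle, rad: 0 = shut, level 2.5 mm above the punch heads; larger = raised. Starts between 0.45 and 0.95; its stiff hinge (about 0.1 N m) keeps it where it is left. Near 0.07 its nose meets a spring catch and passes it at about 0.03; that takes about 8 N down on the pad. Press on to its stop at 0; let go, it stays there.
- keeper_pad (a point): Top centre of the thumb pad (22 x 26 mm) on the keeper bar (14 mm wide, 8 mm thick), 176 mm along the bar from the hinge and 8 mm above the bar's centre line. Shut, it is at rack (-26, -69, 117.5) mm. z = normal of the bar's upper face, the bar points along its -y.
- keeper_hinge (a point): Hinge pin of the keeper bar, at rack (-26, 107, 109.5) mm: level axis along the rack's x. The bar swings in the upright plane of the punch row; shut, it points along the rack's -y.
- camera: Tool-check camera on a stand, fixed to the table: base 130 x 110 x 16 mm (x +15 to +145), column 18 mm thick, 258 mm high at x +105, black camera with a ring light 68 mm across, top about 285 mm. Origin: at table height, straight under the lens; looks along its own -x. Not to be touched.
- lens (a point): Centre of the lens's front glass, 235 mm straight above the camera's origin. Axes of the camera head: it looks along -x, which points 20 degrees (0.35 rad) below level; y is level; z is the picture's up.
- table: The table top at height 0, with a thin white mat.
- punch_1: A steel hole punch, 14 mm thick, 95 mm long, tip 5 mm, 65 g, standing tip down in one of the rack's pockets (any of the four). Origin: centre of its tip's underside, 8 mm over the rack's underside when home; its head is 103 mm over the rack's underside.
- punch_2: A steel hole punch, 14 mm thick, 95 mm long, tip 7 mm, 65 g, standing tip down in one of the rack's pockets (any of the four). Origin: centre of its tip's underside, 8 mm over the rack's underside when home; its head is 103 mm over the rack's underside.
- punch_3: A steel hole punch, 14 mm thick, 95 mm long, tip 9 mm, 65 g, standing tip down in one of the rack's pockets (any of the four). Origin: centre of its tip's underside, 8 mm over the rack's underside when home; its head is 103 mm over the rack's underside.
- punch_4: A steel hole punch, 14 mm thick, 95 mm long, tip 11 mm, 65 g, standing tip down in one of the rack's pockets (any of the four). Origin: centre of its tip's underside, 8 mm over the rack's underside when home; its head is 103 mm over the rack's underside.
- slab: White plastic punching slab, 150 x 200 x 20 mm. Bystander; origin: middle of its underside.
- mallet: Mallet lying down: white head 42 mm thick, 85 mm long, handle 220 mm towards its -x. Bystander; origin: under the middle of its head.
- rule: Aluminium cutting rule, 40 x 360 mm, 5 mm thick with a finger ridge 12 mm high. Bystander; origin: middle of its underside.
- glasses_case: Closed black glasses case, 160 x 64 x 41 mm. Bystander; origin: middle of its underside.
- bead_box: Clear plastic box of beads with its lid on, 136 x 96 x 52 mm. Bystander; origin: middle of its underside.
- needle_tube: Wooden needle tube with a cork, lying along its x, 24 mm thick, 124 mm long. Bystander; origin: middle of its underside.
- soap_dish: White dish 120 x 85 mm with a bar of soap, 40 mm high. Bystander; origin: middle of its underside.
- scissors: Scissors with brass bows lying along x, 210 mm long, 10 mm high. Bystander; origin: under its pivot.

How it is judged (in metres and radians):
On the way, in this order (a step that is already met when the one before it is completed fails the run):
1. the keeper bar is snapped shut with the rack still on the table (value of joint keeper below 0.025 rad and height (world z) of rack below 0.01 m), for 0.2 s.
2. the rack is lifted off the table with its bar shut (height (world z) of rack above 0.025 m and value of joint keeper below 0.025 rad and contact force between the fingers and rack above 2 N), for 0.2 s.
At the end, for the whole second after the job is handed in: The fingers hold the rack by its rail (within 60 mm of rack_grip), still, touching nothing else; row_mid is 220 +-25 mm before the lens, within 25 mm of its line of sight both ways; front to the lens, x and y axes within 0.15 rad; bar under 0.025 rad, punches in their pockets (value of joint keeper below 0.025 rad and contact force between the fingers and rack above 2 N and contact force between rack and table below 0.3 N and contact force between rack and camera below 0.3 N and height (world z) of rack above 0.03 m and x of row_mid in the frame of lens between -0.245 and -0.195 m and y of row_mid in the frame of lens between -0.025 and 0.025 m and z of row_mid in the frame of lens between -0.025 and 0.025 m and x of lens in the frame of rack below 0 m and angle between the x axis of rack and the x axis of lens, either way round below 0.15 rad and angle between the y axis of rack and the y axis of lens, either way round below 0.15 rad and angle between rack's own z axis and vertical below 0.7 rad and distance between the grasp point and rack_grip below 0.06 m and linear speed of rack below 0.02 m/s and angular speed of rack below 0.1 rad/s and z of punch_1 in the frame of rack between 0 and 0.02 m and distance between each of punch_1, punch_2, punch_3, punch_4 and rack below 0.08 m and z of punch_2 in the frame of rack between 0 and 0.02 m and z of punch_3 in the frame of rack between 0 and 0.02 m and z of punch_4 in the frame of rack between 0 and 0.02 m and contact force between rack and slab below 0.3 N and contact force between rack and mallet below 0.3 N and contact force between rack and rule below 0.3 N and contact force between rack and glasses_case below 0.3 N and contact force between rack and bead_box below 0.3 N and contact force between rack and needle_tube below 0.3 N and contact force between rack and soap_dish below 0.3 N and contact force between rack and scissors below 0.3 N); the arm keeps its last pose, push and grip.
It fails at once if the rack is lifted with the keeper bar open (height (world z) of rack above 0.015 m and value of joint keeper above 0.06 rad).
It fails at once if the camera is knocked (over 3 N) (contact force between camera and anything else above 3 N).
It fails at once if one of the other things on the table is moved by more than 3 cm (distance of any of slab, mallet, rule, glasses_case, bead_box, needle_tube, soap_dish, scissors from where it was at the start of the episode above 0.03 m).
It also fails if it takes over 51 s, if anything falls off the work surface, if the arm or the gripper's body presses on something with over 40 N, if the wrist force passes 120 N, or if a joint passes its speed limit or range.

ROBOT

A 6-joint arm with a two-finger parallel gripper is mounted at the origin on the work surface. World frame = base frame: x ahead of the robot, y to its left, z up, the work surface at z = 0. Lengths are in m, angles in degrees, forces in N, time in s.
With the tool pointing down it reaches from about 0.25 to 0.725 m from the base axis. Payload 9.7 kg.
Tool frame: the origin (TCP) lies at the centre of the arm's flange, where the gripper is bolted on; the fingertips stand bot.tips_ahead ahead of it and the grasp point (between the pads) lies 155 mm ahead of it (bot.tips_ahead is the distance from the TCP to the fingertips, in m); z points along the fingers, y is the line along which they close (so a half turn about z gives the same grasp; the last joint's range is limited). The gripper opens to 85 mm and grips with 20 to 120 N. Pads are 22 mm wide; open, the fingers measure 114 mm over their backs; the gripper's body (76 mm by 85 mm) begins 54 mm behind the grasp point. The pads swing forward as they close: fully open they stand 13 mm farther back than shut.
Start: joints at [66.692, 4.979, 10.078, 95.1, 0, 90], TCP at [0.218, 0.505, 0.405] pointing down, gripper open.
Joint ranges: [-179.16, 179.16], [-48.56, 103.87], [-65.8, 70.77], [-126.05, 130.52], [-82.76, 87.17], [-180, 180]. Speed limits (degrees/s): [127.2, 127.2, 147.25, 180, 180, 180].

INTERFACE

Orientations are given as [roll, pitch, yaw] about the fixed x, y, z axes, in that order (R = Rz(yaw) Ry(pitch) Rx(roll)).
In Python, from workcell import bot gives the robot as it stands.
- The arm moves only by the tool drive_tool, never from a script. Its argument "plan" is a list of rows, each an object of numbers: "dx", "dy", "dz": the shift along the tool's x, y, z in m; "roll": the turn about the tool's z in rad; "hand": the finger opening in m, from 0 to 0.0854. In form: [{"dx": .., "dy": .., "dz": .., "roll": .., "hand": ..}, ...]. A call has 1 to 20 rows; each row is the pose to reach, as a shift and turn from the pose commanded when the call began, along the tool's axes at that moment; what a row does not reach only later rows make up. A row lasts 1/12 s, in which the tool goes at most 41.7 mm and 7.16 degrees, less where a joint would pass 70% of its speed; a pose out of reach is approached as far as the arm can. A call with a gripper value outside its range is refused whole. The fingers move at their own pace and stop on an object; "force" is the grip in N (left out, the last holds). Time passes only in rows, so rows that repeat a pose let the fingers close. It gives the time, the measured TCP pose, the force and the opening at its end, in the units of the state.
- bot.get_obs(): the state, without advancing time (a new reading comes with each control period).
- bot.camera(name): name is "side" or "top"; returns a dict with "frame" (420x560x3 uint8, red, green, blue), "z_map" (420x560 float32, m along the optical axis (not along the pixel's ray), 0 where there is no reading), "mtx" (3x3 intrinsics, pixels), "k1" (the pictures are not rectified: a ray, as slopes to the right and down, at radius r is drawn at 1 + k1 r^2 times it, then the intrinsics apply), "R" (3x3) and "t" (3): a world point X has camera coordinates R X + t. Camera axes: x right, y down, z forward; pixel columns grow to the right and rows downward; lengths in m; the calibration is good to about 2 mm. A picture is of the moment at which its call begins.
- bot.job_done(): hands the job in, once; it reports no verdict.
The state is a dict: "time": time; "q": joint angles; "qd": joint speeds; "joint_efforts": joint torques, N m; "ee_pos": TCP position; "tcp_rot": TCP orientation; "wrist_force": force on the tool from outside, world axes, zero at the start; "torque": the same for the moment, N m; "opening": finger opening in m.
Only numpy, scipy, OpenCV 4.12 (cv2) and the standard library are available. Lean on these libraries where they do the work, as an engineer would, in place of code of your own. Each camera call takes 0.05 s, during which the arm holds its last target. There are 200 camera calls.

## Working session

There is one attempt and no reset: what is moved stays moved. The work goes in short steps, Python scripts to look and compute and a tool call to move; the robot and the scene stay as the last step left them, time stands still between calls to the robot, and variables do not carry over. Pictures are saved under pics/ and viewed, on a budget of 10 in all, crops included, one or two more only if the job needs it, and the job is handed in when it is done.

Besides the shell and the picture viewer there is one more tool, called after ">>>" as name([rows], argument=value, ...), one row to a line, values as JSON. drive_tool: Moves the arm, as the interface text tells. Its arguments: {"type":"object","properties":{"plan":{"type":"array","items":{"type":"object","properties":{"dx":{"type":"number"},"dy":{"type":"number"},"dz":{"type":"number"},"roll":{"type":"number"},"hand":{"type":"number"}}}},"force":{"type":"number"}},"required":["plan"]}

```bash
ls; mkdir -p pics
cat > h.py <<'E'
import numpy as np, cv2
from workcell import bot
def cloud(c):
    h,w=c['z_map'].shape
    u,v=np.meshgrid(np.arange(w),np.arange(h))
    d=np.array([0,0,0,0,0.]);d[0]=c['k1']
    p=np.stack([u,v],-1).reshape(-1,1,2).astype(float)
    xy=cv2.undistortPoints(p,np.array(c['mtx']),d).reshape(h,w,2)
    z=c['z_map']
    P=np.dstack([xy*z[...,None],z])
    return (P-np.array(c['t']).ravel())@np.array(c['R'])
E
python3 - <<'E'
from h import *
print(bot.get_obs(),bot.tips_ahead)
for n in('side','top'):
    c=bot.camera(n); cv2.imwrite(f'pics/{n}0.png',c['frame'][...,::-1]); np.savez(n+'0.npz',P=cloud(c),**c)
    print(n,c['mtx'],c['k1'],c['R'],c['t'])
E
```

```text
pics
{'time': 0.0, 'q': array([ 6.66918143e+01,  5.01244623e+00,  1.00359478e+01,  9.51006803e+01,
       -4.94669473e-04,  8.99994850e+01]), 'qd': array([ 0.02470526, -0.01381984,  0.00279271, -0.09716307,  0.00133392,
       -0.06734338]), 'joint_efforts': array([-2.44154013e-03, -5.20398724e+01,  4.64800286e+01,  1.64280779e-02,
       -1.34488441e-04, -1.10992593e-05]), 'ee_pos': array([0.21762564, 0.50511999, 0.40398338]), 'tcp_rot': array([-1.79922821e+02,  4.93975358e-04,  1.56692330e+02]), 'wrist_force': array([ 0.51083748, -0.34119079, -0.75328669]), 'torque': array([-0.00635554, -0.01272858,  0.00973127]), 'opening': 0.08520836960908273} 0.1734
side [[462.50740219   0.         284.32762223]
 [  0.         462.50740219 200.82790338]
 [  0.           0.           1.        ]] -0.052996763595563504 [[ 0.84414794 -0.53610721 -0.00182092]
 [-0.32556638 -0.50992846 -0.7962283 ]
 [ 0.4259352   0.6727273  -0.60499354]] [-0.44781662  0.30339745  1.02861387]
top [[391.18669918   0.         278.30616256]
 [  0.         391.18669918 218.1304556 ]
 [  0.           0.           1.        ]] -0.11085178446837685 [[-0.0273374  -0.9991682  -0.03025838]
 [-0.98488799  0.0321007  -0.17019165]
 [ 0.1710214   0.02514852 -0.98494631]] [0.03836542 0.56989293 0.99781227]
```

View pics/side0.png

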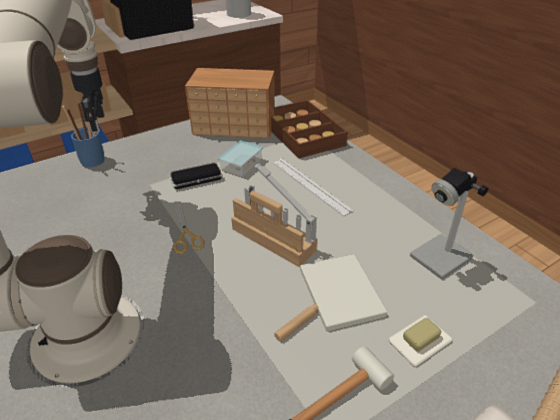

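View pics/top0.png

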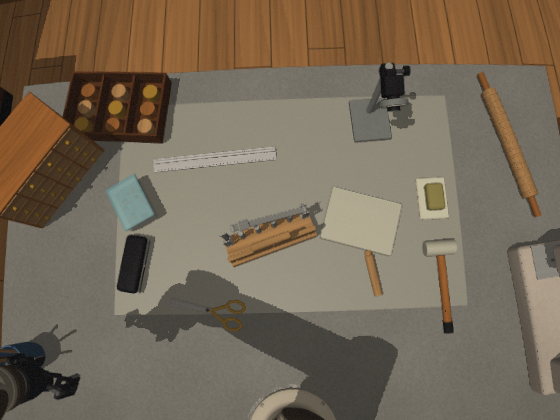

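Side view: the rack is at about (275,228), with its raised bar hinged at the right end (312,235) and the tip at (262,172). The camera lens is at about (440,195). Top view: the rack is at about (272,235) with its front towards image-up, and the grey camera base is at (370,120). Next I'll measure both from depth.

Run:
```python
from h import *
for n in('side','top'):
    d=np.load(n+'0.npz');P=d['P'];F=d['frame'];hsv=cv2.cvtColor(F,cv2.COLOR_RGB2HSV).astype(int)
    box=np.zeros(P.shape[:2],bool)
    if n=='side': box[160:270,222:330]=1; cb=(slice(160,285),slice(400,500))
    else: box[195:272,215:325]=1; cb=(slice(55,150),slice(340,420))
    ok=box&(d['z_map']>0)
    print(n,'table z',np.median(P[...,2][box&(P[...,2]<.02)]))
    Z=P[...,2]
    for lo,hi,nm in((.150,.170,'rail'),(.096,.110,'bb/heads'),(.036,.05,'blocktop'),(.172,.4,'bar')):
        m=ok&(Z>lo)&(Z<hi); p=P[m]
        if len(p)<5: print(nm,len(p));continue
        r=cv2.minAreaRect((p[:,:2]*1000).astype(np.float32)); print(nm,len(p),p.mean(0).round(4),r, 'zmed',np.median(p[:,2]).round(4))
    wood=ok&(hsv[...,0]<22)&(hsv[...,1]>80)&(Z>.03); p=P[wood]
    print('wood',p.shape,cv2.minAreaRect((p[:,:2]*1000).astype(np.float32)))
    # grey non-wood bar: print line
    m=ok&(Z>.125)&(hsv[...,1]<60); p=P[m]
    if len(p)>10:
        c=p.mean(0);s=np.linalg.svd(p-c)
        print('bar pts',len(p),c.round(4),s[2][0].round(4),s[1][:3].round(4),p[:,2].min(),p[:,2].max(), p[p[:,2].argmax()])
    # camera
    Q=P[cb].reshape(-1,3);
    q=Q[(Q[:,2]>.010)&(Q[:,2]<.023)]
    print('base',len(q),cv2.minAreaRect((q[:,:2]*1000).astype(np.float32)))
    q=Q[(Q[:,2]>.19)&(Q[:,2]<.32)];print('head',len(q),q.mean(0),q.min(0),q.max(0))
    q=Q[(Q[:,2]>.04)&(Q[:,2]<.18)];print('col',len(q),q.mean(0), cv2.minAreaRect((q[:,:2]*1000).astype(np.float32)) if len(q) else '')
d=cv2.imread('pics/side0.png');t=cv2.imread('pics/top0.png')
a=cv2.resize(d[150:280,215:335],None,fx=3.3,fy=4.4,interpolation=2)
a=cv2.resize(d[155:275,215:335],(400,400),interpolation=2);b=cv2.resize(t[50:150,330:430],(400,400),interpolation=2)
cv2.imwrite('pics/crop.png',np.hstack([a,b]))
```

```text
side table z 0.0028045249819253835
rail 334 [0.5119 0.0357 0.1587] ((522.8856201171875, 45.63286590576172), (70.91541290283203, 97.64443969726562), 17.95962905883789) zmed 0.1593
bb/heads 522 [0.512  0.0301 0.1031] ((525.2576904296875, 47.29399108886719), (72.01841735839844, 236.16836547851562), 18.538116455078125) zmed 0.1036
blocktop 720 [0.5229 0.0534 0.0439] ((536.2256469726562, 177.0154571533203), (512.9037475585938, 169.048095703125), 84.62934875488281) zmed 0.0445
bar 183 [0.5344 0.0932 0.1922] ((535.375732421875, 90.64411926269531), (24.912033081054688, 75.12312316894531), 13.317560195922852) zmed 0.1946
wood (2426, 3) ((523.3574829101562, 44.677696228027344), (84.1962661743164, 238.92181396484375), 18.181970596313477)
bar pts 425 [0.5471 0.0501 0.1671] [ 0.2643 -0.8435 -0.4676] [1.083  0.195  0.1181] 0.12509610174526692 0.21062389521475033 [0.51846992 0.11764865 0.2106239 ]
base 1396 ((861.4954223632812, -253.38937377929688), (134.17172241210938, 111.85293579101562), 3.451165199279785)
head 1186 [ 0.82616997 -0.26615028  0.25399733] [ 0.77924259 -0.30496525  0.19022991] [ 0.
[... 759 characters left out ...]
583984375), 19.028135299682617) zmed 0.196
wood (2375, 3) ((521.8646850585938, 47.14918518066406), (80.3111801147461, 240.03688049316406), 18.452482223510742)
bar pts 437 [0.5455 0.0585 0.1719] [-0.2814  0.836   0.4711] [1.1084 0.0978 0.0482] 0.1251252301949668 0.20760111121284353 [0.5240346  0.12291613 0.20760111]
base 1389 ((862.3595581054688, -252.8353729248047), (132.3480224609375, 111.66940307617188), 2.118854284286499)
head 1149 [ 0.83231257 -0.25458891  0.26154003] [ 0.77810619 -0.30532636  0.19097375] [ 0.89941028 -0.22333131  0.2835268 ]
col 162 [ 0.88194834 -0.2477519   0.11025784] ((883.31591796875, -248.8276824951172), (18.351362228393555, 12.484989166259766), 59.801273345947266)
```

View pics/crop.png

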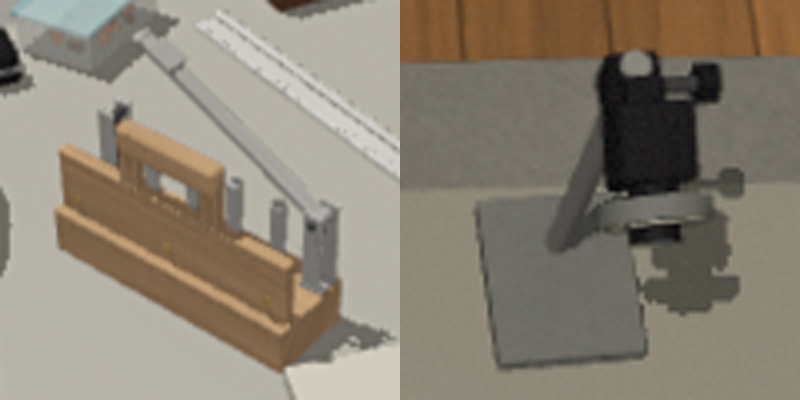

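>>> drive_tool([
  {"dx": -0.05, "dy": -0.028, "roll": 0.1, "hand": 0},
  {"dx": -0.08, "dy": -0.044, "roll": 0.2, "hand": 0},
  {"dx": -0.115, "dy": -0.064, "roll": 0.3, "hand": 0},
  {"dx": -0.15, "dy": -0.083, "roll": 0.4, "hand": 0},
  {"dx": -0.185, "dy": -0.102, "roll": 0.5, "hand": 0},
  {"dx": -0.22, "dy": -0.122, "roll": 0.6, "hand": 0},
  {"dx": -0.255, "dy": -0.141, "roll": 0.7, "hand": 0},
  {"dx": -0.29, "dy": -0.16, "roll": 0.8, "hand": 0},
  {"dx": -0.325, "dy": -0.18, "roll": 0.841, "hand": 0},
  {"dx": -0.36, "dy": -0.2, "roll": 0.841, "hand": 0},
  {"dx": -0.39, "dy": -0.216, "roll": 0.841, "hand": 0},
  {"dx": -0.42, "dy": -0.233, "roll": 0.841, "hand": 0},
  {"dx": -0.45, "dy": -0.249, "roll": 0.841, "hand": 0},
  {"dx": -0.45, "dy": -0.249, "roll": 0.841, "hand": 0},
  {"dx": -0.45, "dy": -0.249, "roll": 0.841, "hand": 0},
])

```text
invalid input at $.plan[0]: expected keys dx, dy, dz, roll, hand
```

Run:
```python
from h import *
o=bot.get_obs(); print({k:np.round(o[k],4) for k in('time','q','ee_pos','tcp_rot','wrist_force','opening')})
c=bot.camera('side');P=cloud(c);np.savez('side1.npz',P=P,**c)
cv2.imwrite('pics/s1.png',cv2.resize(c['frame'][120:280,190:400,::-1],(630,480)))
```

```text
{'time': np.float64(0.1), 'q': array([ 6.66902e+01,  5.00880e+00,  1.00399e+01,  9.50988e+01,
       -2.00000e-04,  9.00005e+01]), 'ee_pos': array([0.2176, 0.5051, 0.4041]), 'tcp_rot': array([-1.799323e+02,  2.000000e-04,  1.566896e+02]), 'wrist_force': array([-0.4767,  0.0146, -0.6376]), 'opening': np.float64(0.0852)}
```

View pics/s1.png

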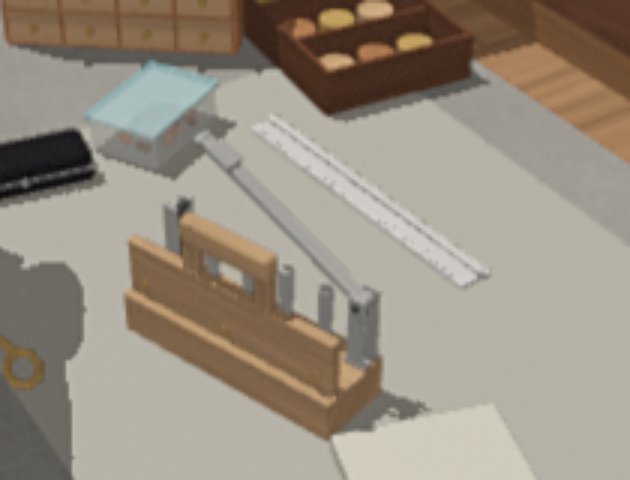

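The move was refused because every row needs all five keys. The picture shows the bar still raised, with the pad at crop (230,152). I'll resend it with every key.

>>> drive_tool([
  {"dx": -0.04, "dy": -0.022, "dz": 0, "roll": 0.1, "hand": 0},
  {"dx": -0.08, "dy": -0.044, "dz": 0, "roll": 0.2, "hand": 0},
  {"dx": -0.115, "dy": -0.064, "dz": 0, "roll": 0.3, "hand": 0},
  {"dx": -0.15, "dy": -0.083, "dz": 0, "roll": 0.4, "hand": 0},
  {"dx": -0.185, "dy": -0.102, "dz": 0, "roll": 0.5, "hand": 0},
  {"dx": -0.22, "dy": -0.122, "dz": 0, "roll": 0.6, "hand": 0},
  {"dx": -0.255, "dy": -0.141, "dz": 0, "roll": 0.7, "hand": 0},
  {"dx": -0.29, "dy": -0.16, "dz": 0, "roll": 0.8, "hand": 0},
  {"dx": -0.325, "dy": -0.18, "dz": 0, "roll": 0.841, "hand": 0},
  {"dx": -0.36, "dy": -0.2, "dz": 0, "roll": 0.841, "hand": 0},
  {"dx": -0.39, "dy": -0.216, "dz": 0, "roll": 0.841, "hand": 0},
  {"dx": -0.42, "dy": -0.233, "dz": 0, "roll": 0.841, "hand": 0},
  {"dx": -0.45, "dy": -0.249, "dz": 0, "roll": 0.841, "hand": 0},
  {"dx": -0.45, "dy": -0.249, "dz": 0, "roll": 0.841, "hand": 0},
  {"dx": -0.45, "dy": -0.249, "dz": 0, "roll": 0.841, "hand": 0},
])

```text
time: 1.4
ee_pos: [0.5332, 0.097, 0.4039]
tcp_rot: [-179.9, -0.0, 108.3]
wrist_force: [-0.9, -0.3, 0.9]
opening: -0.0001
```

Run:
```python
from h import *
o=bot.get_obs(); print({k:np.round(o[k],4) for k in('time','q','ee_pos','tcp_rot','wrist_force','opening')})
c=bot.camera('side');P=cloud(c)
cv2.imwrite('pics/s2.png',cv2.resize(c['frame'][90:280,190:400,::-1],(630,570)))
```

```text
{'time': np.float64(1.4), 'q': array([1.03086e+01, 3.89050e+00, 8.83260e+00, 9.50209e+01, 1.50000e-03,
       8.19725e+01]), 'ee_pos': array([0.5332, 0.097 , 0.4039]), 'tcp_rot': array([-1.799222e+02, -1.240000e-02,  1.083360e+02]), 'wrist_force': array([-0.9148, -0.3273,  0.8754]), 'opening': np.float64(-0.0001)}
```

View pics/s2.png

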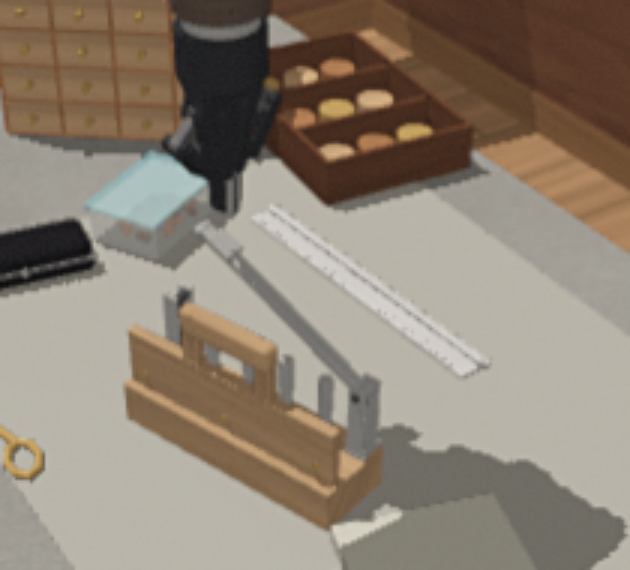

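The closed fingertips at (225,212) sit straight above the pad at (225,242). Next I'll press down along the bar's arc.

>>> drive_tool([
  {"dx": 0, "dy": 0, "dz": 0.015, "roll": 0, "hand": 0},
  {"dx": 0, "dy": 0, "dz": 0.028, "roll": 0, "hand": 0},
  {"dx": 0.004, "dy": 0, "dz": 0.038, "roll": 0, "hand": 0},
  {"dx": 0.008, "dy": 0, "dz": 0.048, "roll": 0, "hand": 0},
  {"dx": 0.012, "dy": 0, "dz": 0.058, "roll": 0, "hand": 0},
  {"dx": 0.015, "dy": 0, "dz": 0.068, "roll": 0, "hand": 0},
  {"dx": 0.018, "dy": 0, "dz": 0.078, "roll": 0, "hand": 0},
  {"dx": 0.02, "dy": 0, "dz": 0.086, "roll": 0, "hand": 0},
  {"dx": 0.022, "dy": 0, "dz": 0.093, "roll": 0, "hand": 0},
  {"dx": 0.023, "dy": 0, "dz": 0.098, "roll": 0, "hand": 0},
  {"dx": 0.023, "dy": 0, "dz": 0.098, "roll": 0, "hand": 0},
])

```text
time: 2.37
ee_pos: [0.5249, 0.1203, 0.3055]
tcp_rot: [-179.9, -0.0, 108.5]
wrist_force: [-0.3, -0.3, -1.1]
opening: -0.0001
```

>>> drive_tool([
  {"dx": 0, "dy": 0, "dz": 0.003, "roll": 0, "hand": 0},
  {"dx": 0.001, "dy": 0, "dz": 0.006, "roll": 0, "hand": 0},
  {"dx": 0.001, "dy": 0, "dz": 0.009, "roll": 0, "hand": 0},
  {"dx": 0.001, "dy": 0, "dz": 0.012, "roll": 0, "hand": 0},
  {"dx": 0.001, "dy": 0, "dz": 0.014, "roll": 0, "hand": 0},
  {"dx": 0.001, "dy": 0, "dz": 0.014, "roll": 0, "hand": 0},
])

```text
time: 2.87
ee_pos: [0.5248, 0.121, 0.2925]
tcp_rot: [180.0, -0.0, 108.5]
wrist_force: [0.7, -0.4, 0.3]
opening: -0.0002
```

>>> drive_tool([
  {"dx": 0, "dy": 0, "dz": 0.002, "roll": 0, "hand": 0},
  {"dx": 0, "dy": 0, "dz": 0.003, "roll": 0, "hand": 0},
  {"dx": 0, "dy": 0, "dz": 0.004, "roll": 0, "hand": 0},
  {"dx": 0, "dy": 0, "dz": 0.004, "roll": 0, "hand": 0},
  {"dx": 0, "dy": 0, "dz": 0.004, "roll": 0, "hand": 0},
])

```text
time: 3.28
ee_pos: [0.5249, 0.1212, 0.2904]
tcp_rot: [179.9, 0.0, 108.5]
wrist_force: [-3.3, 0.1, 12.7]
opening: -0.0001
```

Run:
```python
from h import *
o=bot.get_obs(); print({k:np.round(o[k],4) for k in('time','q','ee_pos','tcp_rot','wrist_force','opening')})
c=bot.camera('side');P=cloud(c)
cv2.imwrite('pics/s3.png',cv2.resize(c['frame'][120:280,190:400,::-1],(630,480)))
```

```text
{'time': np.float64(3.2833), 'q': array([ 1.29992e+01,  2.60490e+00, -5.05630e+00,  8.22050e+01,
        3.00000e-04,  8.44963e+01]), 'ee_pos': array([0.5249, 0.1212, 0.2904]), 'tcp_rot': array([1.798668e+02, 1.260000e-02, 1.085029e+02]), 'wrist_force': array([-3.2514,  0.1311, 12.6891]), 'opening': np.float64(-0.0001)}
```

View pics/s3.png

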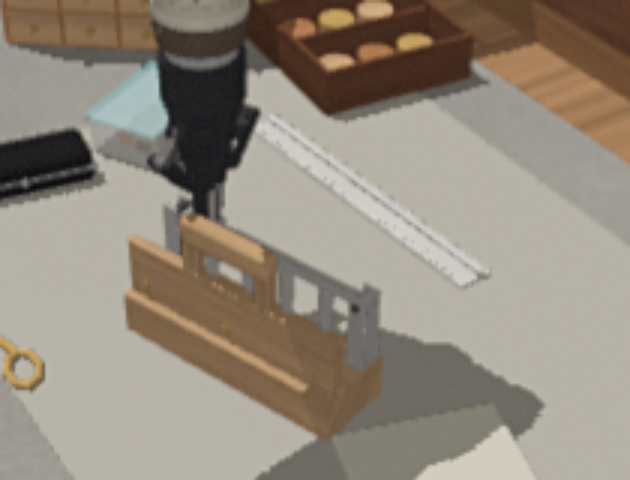

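The bar lies level along the punch heads and the fingers rest on the pad near (205,215). The tip height of 0.117 matches shut. I'll press a bit more, lift off, then open the fingers over the rail.

>>> drive_tool([
  {"dx": 0, "dy": 0, "dz": 0.001, "roll": 0, "hand": 0},
  {"dx": 0, "dy": 0, "dz": 0.002, "roll": 0, "hand": 0},
  {"dx": 0, "dy": 0, "dz": 0.003, "roll": 0, "hand": 0},
  {"dx": 0, "dy": 0, "dz": 0.003, "roll": 0, "hand": 0},
  {"dx": 0, "dy": 0, "dz": 0.003, "roll": 0, "hand": 0},
])

```text
time: 3.75
ee_pos: [0.5252, 0.1213, 0.2898]
tcp_rot: [179.6, 0.0, 108.5]
wrist_force: [-5.6, -1.2, 25.5]
opening: 0.0001
```

>>> drive_tool([
  {"dx": 0, "dy": 0, "dz": -0.02, "roll": 0, "hand": 0},
  {"dx": 0, "dy": 0, "dz": -0.05, "roll": 0, "hand": 0},
  {"dx": 0, "dy": 0, "dz": -0.08, "roll": 0, "hand": 0},
  {"dx": 0, "dy": 0, "dz": -0.1, "roll": 0, "hand": 0.06},
  {"dx": -0.02, "dy": -0.015, "dz": -0.1, "roll": 0, "hand": 0.06},
  {"dx": -0.045, "dy": -0.035, "dz": -0.1, "roll": 0, "hand": 0.06},
  {"dx": -0.069, "dy": -0.052, "dz": -0.1, "roll": 0, "hand": 0.06},
  {"dx": -0.069, "dy": -0.052, "dz": -0.1, "roll": 0, "hand": 0.06},
  {"dx": -0.069, "dy": -0.052, "dz": -0.1, "roll": 0, "hand": 0.06},
])

```text
time: 4.5
ee_pos: [0.4971, 0.0382, 0.3859]
tcp_rot: [180.0, 0.0, 108.4]
wrist_force: [0.3, -0.3, -0.3]
opening: 0.0602
```

Run:
```python
from h import *
o=bot.get_obs(); print({k:np.round(o[k],4) for k in('time','q','ee_pos','tcp_rot','wrist_force','opening')})
c=bot.camera('side');P=cloud(c);c2=bot.camera('top')
cv2.imwrite('pics/s4.png',np.hstack([cv2.resize(c['frame'][150:270,210:330,::-1],(400,400)),cv2.resize(c2['frame'][180:280,210:330,::-1],(400,400))]))
Z=P[...,2];m=np.zeros(Z.shape,bool);m[200:270,222:330]=1
ww=cv2.cvtColor(c['frame'],cv2.COLOR_RGB2HSV)
p=P[m&(Z>.106)&(Z<.118)&(ww[...,1]<60)];r=(p[:,:2]-[.522,.0468])@np.array([[-.948,.317],[-.317,-.948]])
k=abs(r[:,0]+.026)<.012
print(len(p[k]),np.polyfit(r[k,1],p[k,2],1),r[k].min(0),r[k].max(0))
```

```text
{'time': np.float64(4.5), 'q': array([ 4.39140e+00, -2.44300e+00,  4.33900e-01,  9.28383e+01,
        4.30000e-03,  7.60166e+01]), 'ee_pos': array([0.4971, 0.0382, 0.3859]), 'tcp_rot': array([1.799615e+02, 5.200000e-03, 1.083748e+02]), 'wrist_force': array([ 0.2687, -0.332 , -0.3465]), 'opening': np.float64(0.0602)}
206 [-0.00949555  0.11400902] [-0.03758508 -0.01765876] [-0.01460356  0.11573388]
```

View pics/s4.png

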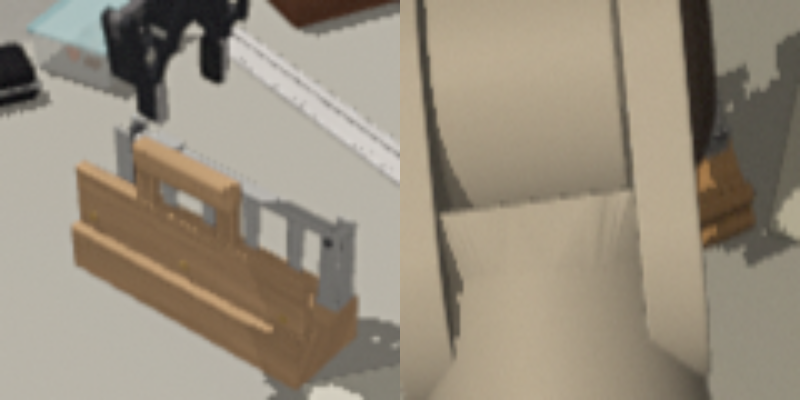

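The bar stays shut after release (top at 114 mm, level), and the open fingers straddle the rail near crop (150–215, 90). I'll lower, grip and lift.

>>> drive_tool([
  {"dx": 0, "dy": 0, "dz": 0.03, "roll": 0, "hand": 0.06},
  {"dx": 0, "dy": 0, "dz": 0.055, "roll": 0, "hand": 0.06},
  {"dx": 0, "dy": 0, "dz": 0.075, "roll": 0, "hand": 0.06},
  {"dx": 0, "dy": 0, "dz": 0.084, "roll": 0, "hand": 0.06},
  {"dx": 0, "dy": 0, "dz": 0.084, "roll": 0, "hand": 0.06},
  {"dx": 0, "dy": 0, "dz": 0.084, "roll": 0, "hand": 0.03},
  {"dx": 0, "dy": 0, "dz": 0.084, "roll": 0, "hand": 0.0},
  {"dx": 0, "dy": 0, "dz": 0.084, "roll": 0, "hand": 0.0},
  {"dx": 0, "dy": 0, "dz": 0.084, "roll": 0, "hand": 0.0},
  {"dx": 0, "dy": 0, "dz": 0.084, "roll": 0, "hand": 0.0},
  {"dx": 0, "dy": 0, "dz": 0.084, "roll": 0, "hand": 0.0},
], force=80)

```text
time: 5.52
ee_pos: [0.4975, 0.0393, 0.3032]
tcp_rot: [179.9, 0.0, 108.5]
wrist_force: [-0.7, 0.7, 5.7]
opening: 0.0167
```

>>> drive_tool([
  {"dx": 0, "dy": 0, "dz": -0.005, "roll": 0, "hand": 0},
  {"dx": 0, "dy": 0, "dz": -0.015, "roll": 0, "hand": 0},
  {"dx": 0, "dy": 0, "dz": -0.025, "roll": 0, "hand": 0},
  {"dx": 0, "dy": 0, "dz": -0.035, "roll": 0, "hand": 0},
  {"dx": 0, "dy": 0, "dz": -0.04, "roll": 0, "hand": 0},
  {"dx": 0, "dy": 0, "dz": -0.04, "roll": 0, "hand": 0},
  {"dx": 0, "dy": 0, "dz": -0.04, "roll": 0, "hand": 0},
  {"dx": 0, "dy": 0, "dz": -0.04, "roll": 0, "hand": 0},
  {"dx": 0, "dy": 0, "dz": -0.04, "roll": 0, "hand": 0},
])

```text
time: 6.27
ee_pos: [0.4972, 0.0392, 0.341]
tcp_rot: [-179.9, -0.0, 108.5]
wrist_force: [0.0, -0.2, -7.7]
opening: 0.0169
```

Run:
```python
from h import *
o=bot.get_obs(); print({k:np.round(o[k],4) for k in('time','q','ee_pos','tcp_rot','wrist_force','torque','opening')})
```

```text
{'time': np.float64(6.2667), 'q': array([ 4.50690e+00, -2.82670e+00, -4.89470e+00,  8.79937e+01,
       -1.40000e-03,  7.60004e+01]), 'ee_pos': array([0.4972, 0.0392, 0.341 ]), 'tcp_rot': array([-1.799398e+02, -1.360000e-02,  1.085064e+02]), 'wrist_force': array([ 0.0324, -0.2291, -7.6639]), 'torque': array([-0.1163,  0.2295, -0.0551]), 'opening': np.float64(0.0169)}
```

Lifted: the wrist load went up by about 7.5 N, which matches 0.75 kg. A drive row can't tilt the tool directly, so I'll square the yaw, then see what the arm does at the edge of its reach, straight up and clear of everything.

>>> drive_tool([
  {"dx": -0.003, "dy": -0.001, "dz": -0.03, "roll": 0.07, "hand": 0},
  {"dx": -0.007, "dy": -0.002, "dz": -0.06, "roll": 0.14, "hand": 0},
  {"dx": -0.011, "dy": -0.004, "dz": -0.09, "roll": 0.21, "hand": 0},
  {"dx": -0.014, "dy": -0.005, "dz": -0.12, "roll": 0.274, "hand": 0},
  {"dx": -0.014, "dy": -0.005, "dz": -0.15, "roll": 0.274, "hand": 0},
  {"dx": -0.014, "dy": -0.005, "dz": -0.18, "roll": 0.274, "hand": 0},
  {"dx": -0.014, "dy": -0.005, "dz": -0.2, "roll": 0.274, "hand": 0},
  {"dx": -0.014, "dy": -0.005, "dz": -0.2, "roll": 0.274, "hand": 0},
])

```text
time: 6.93
ee_pos: [0.4966, 0.0243, 0.5454]
tcp_rot: [179.7, -0.0, 92.8]
wrist_force: [0.0, 0.0, -7.5]
opening: 0.0167
```

Run:
```python
from h import *
o=bot.get_obs(); print({k:np.round(o[k],4) for k in('time','q','ee_pos','tcp_rot','wrist_force','opening')})
print([a for a in dir(bot) if a[0]!='_'])
```

```text
{'time': np.float64(6.9333), 'q': array([2.798900e+00, 3.482400e+00, 2.477390e+01, 1.109743e+02,
       3.900000e-03, 8.999780e+01]), 'ee_pos': array([0.4966, 0.0243, 0.5454]), 'tcp_rot': array([ 1.796828e+02, -3.800000e-03,  9.280120e+01]), 'wrist_force': array([ 0.017 ,  0.0075, -7.4826]), 'opening': np.float64(0.0167)}
['PlanningError', 'camera', 'get_obs', 'job_done', 'tips_ahead']
```

>>> drive_tool([
  {"dx": 0, "dy": 0, "dz": -0.03, "roll": 0, "hand": 0},
  {"dx": 0, "dy": 0, "dz": -0.06, "roll": 0, "hand": 0},
  {"dx": 0, "dy": 0, "dz": -0.09, "roll": 0, "hand": 0},
  {"dx": 0, "dy": 0, "dz": -0.12, "roll": 0, "hand": 0},
  {"dx": 0, "dy": 0, "dz": -0.15, "roll": 0, "hand": 0},
  {"dx": 0, "dy": 0, "dz": -0.18, "roll": 0, "hand": 0},
  {"dx": 0, "dy": 0, "dz": -0.2, "roll": 0, "hand": 0},
  {"dx": 0, "dy": 0, "dz": -0.22, "roll": 0, "hand": 0},
  {"dx": 0, "dy": 0, "dz": -0.22, "roll": 0, "hand": 0},
  {"dx": 0, "dy": 0, "dz": -0.22, "roll": 0, "hand": 0},
])

```text
time: 7.77
ee_pos: [0.4677, 0.0229, 0.6902]
tcp_rot: [177.8, 0.0, 92.8]
wrist_force: [0.6, 0.6, -8.2]
opening: 0.0168
```

Run:
```python
from h import *
o=bot.get_obs(); print({k:np.round(o[k],4) for k in('time','q','ee_pos','tcp_rot','wrist_force','opening')})
```

```text
{'time': np.float64(7.7667), 'q': array([  2.8033,  13.9701,  56.644 , 130.4515,  -0.    ,  89.996 ]), 'ee_pos': array([0.4677, 0.0229, 0.6902]), 'tcp_rot': array([1.777776e+02, 2.000000e-04, 9.280740e+01]), 'wrist_force': array([ 0.5967,  0.5657, -8.1871]), 'opening': np.float64(0.0168)}
```

At the wrist's q4 limit (130.5°) the solver gives up orientation: the tool is already leaning out 2.2°, which is the direction I need. I'll push further and see if the lean grows and lasts.

>>> drive_tool([
  {"dx": 0, "dy": 0, "dz": -0.03, "roll": 0, "hand": 0},
  {"dx": 0, "dy": 0, "dz": -0.06, "roll": 0, "hand": 0},
  {"dx": 0, "dy": 0, "dz": -0.09, "roll": 0, "hand": 0},
  {"dx": 0, "dy": 0, "dz": -0.12, "roll": 0, "hand": 0},
  {"dx": 0, "dy": 0, "dz": -0.15, "roll": 0, "hand": 0},
  {"dx": 0, "dy": 0, "dz": -0.15, "roll": 0, "hand": 0},
])

```text
time: 8.27
ee_pos: [0.4283, 0.021, 0.7132]
tcp_rot: [175.3, -0.0, 92.8]
wrist_force: [-0.3, -0.3, -7.3]
opening: 0.0168
```

Run:
```python
from h import *
o=bot.get_obs(); print({k:np.round(o[k],4) for k in('time','q','ee_pos','tcp_rot','wrist_force','opening')})
```

```text
{'time': np.float64(8.2667), 'q': array([2.804000e+00, 9.294700e+00, 5.450520e+01, 1.304779e+02,
       1.200000e-03, 8.999570e+01]), 'ee_pos': array([0.4283, 0.021 , 0.7132]), 'tcp_rot': array([ 1.752674e+02, -8.000000e-04,  9.280840e+01]), 'wrist_force': array([-0.2626, -0.2736, -7.3308]), 'opening': np.float64(0.0168)}
```

>>> drive_tool([
  {"dx": 0, "dy": 0, "dz": 0.02, "roll": 0, "hand": 0},
  {"dx": 0, "dy": 0, "dz": 0.04, "roll": 0, "hand": 0},
  {"dx": 0, "dy": 0, "dz": 0.06, "roll": 0, "hand": 0},
  {"dx": 0, "dy": 0, "dz": 0.06, "roll": 0, "hand": 0},
])

```text
time: 8.6
ee_pos: [0.4352, 0.0213, 0.6485]
tcp_rot: [175.7, 0.0, 92.8]
wrist_force: [0.9, -0.3, -8.5]
opening: 0.0166
```

Run:
```python
from h import *
o=bot.get_obs(); print({k:np.round(o[k],4) for k in('time','q','ee_pos','tcp_rot','wrist_force','opening')})
```

```text
{'time': np.float64(8.6), 'q': array([ 2.804000e+00,  1.319300e+00,  3.583440e+01,  1.202454e+02,
       -1.400000e-03,  8.999810e+01]), 'ee_pos': array([0.4352, 0.0213, 0.6485]), 'tcp_rot': array([1.757303e+02, 1.500000e-03, 9.280580e+01]), 'wrist_force': array([ 0.8615, -0.3167, -8.5108]), 'opening': np.float64(0.0166)}
```

The lean persists: still 4.3° after moving off the limit, with the commanded pose following. I'll ratchet it up to about 20°.

>>> drive_tool([
  {"dx": 0, "dy": 0.02, "dz": -0.04, "roll": 0, "hand": 0},
  {"dx": 0, "dy": 0.04, "dz": -0.08, "roll": 0, "hand": 0},
  {"dx": 0, "dy": 0.06, "dz": -0.12, "roll": 0, "hand": 0},
  {"dx": 0, "dy": 0.08, "dz": -0.16, "roll": 0, "hand": 0},
  {"dx": 0, "dy": 0.1, "dz": -0.2, "roll": 0, "hand": 0},
  {"dx": 0, "dy": 0.1, "dz": -0.25, "roll": 0, "hand": 0},
  {"dx": 0, "dy": 0.1, "dz": -0.3, "roll": 0, "hand": 0},
  {"dx": 0, "dy": 0.1, "dz": -0.35, "roll": 0, "hand": 0},
  {"dx": 0, "dy": 0.1, "dz": -0.4, "roll": 0, "hand": 0},
  {"dx": 0, "dy": 0.1, "dz": -0.4, "roll": 0, "hand": 0},
  {"dx": 0, "dy": 0.1, "dz": -0.4, "roll": 0, "hand": 0},
  {"dx": 0, "dy": 0.1, "dz": -0.4, "roll": 0, "hand": 0},
])

```text
time: 9.6
ee_pos: [0.5023, 0.0246, 0.7158]
tcp_rot: [171.1, 0.0, 92.8]
wrist_force: [0.8, 0.7, -7.3]
opening: 0.0166
```

```bash
cat > o.py <<'E'
from h import *
o=bot.get_obs(); print({k:np.round(o[k],3).tolist() for k in('time','q','ee_pos','tcp_rot','wrist_force','opening')})
E
python3 o.py
```

```text
{'time': 9.6, 'q': [2.807, 21.367, 70.768, 130.49, -0.002, 89.997], 'ee_pos': [0.502, 0.025, 0.716], 'tcp_rot': [171.089, 0.002, 92.809], 'wrist_force': [0.824, 0.696, -7.332], 'opening': 0.017}
```

>>> drive_tool([
  {"dx": 0, "dy": -0.005, "dz": -0.04, "roll": 0, "hand": 0},
  {"dx": 0, "dy": -0.01, "dz": -0.08, "roll": 0, "hand": 0},
  {"dx": 0, "dy": -0.02, "dz": -0.12, "roll": 0, "hand": 0},
  {"dx": 0, "dy": -0.03, "dz": -0.16, "roll": 0, "hand": 0},
  {"dx": 0, "dy": -0.04, "dz": -0.2, "roll": 0, "hand": 0},
  {"dx": 0, "dy": -0.05, "dz": -0.25, "roll": 0, "hand": 0},
  {"dx": 0, "dy": -0.05, "dz": -0.3, "roll": 0, "hand": 0},
  {"dx": 0, "dy": -0.05, "dz": -0.35, "roll": 0, "hand": 0},
  {"dx": 0, "dy": -0.05, "dz": -0.4, "roll": 0, "hand": 0},
  {"dx": 0, "dy": -0.05, "dz": -0.4, "roll": 0, "hand": 0},
])

```text
time: 10.43
ee_pos: [0.4596, 0.0225, 0.7518]
tcp_rot: [166.8, 0.0, 92.8]
wrist_force: [-1.2, 0.5, -8.3]
opening: 0.0171
```

```bash
python3 o.py
```

```text
{'time': 10.433, 'q': [2.805, 17.084, 70.752, 130.46, 0.0, 89.997], 'ee_pos': [0.46, 0.023, 0.752], 'tcp_rot': [166.793, 0.001, 92.807], 'wrist_force': [-1.206, 0.509, -8.324], 'opening': 0.017}
```

>>> drive_tool([
  {"dx": 0, "dy": -0.005, "dz": -0.04, "roll": 0, "hand": 0},
  {"dx": 0, "dy": -0.01, "dz": -0.08, "roll": 0, "hand": 0},
  {"dx": 0, "dy": -0.02, "dz": -0.12, "roll": 0, "hand": 0},
  {"dx": 0, "dy": -0.03, "dz": -0.16, "roll": 0, "hand": 0},
  {"dx": 0, "dy": -0.04, "dz": -0.2, "roll": 0, "hand": 0},
  {"dx": 0, "dy": -0.05, "dz": -0.25, "roll": 0, "hand": 0},
  {"dx": 0, "dy": -0.05, "dz": -0.3, "roll": 0, "hand": 0},
  {"dx": 0, "dy": -0.05, "dz": -0.35, "roll": 0, "hand": 0},
  {"dx": 0, "dy": -0.05, "dz": -0.4, "roll": 0, "hand": 0},
  {"dx": 0, "dy": -0.05, "dz": -0.4, "roll": 0, "hand": 0},
])

```text
time: 11.27
ee_pos: [0.4132, 0.0202, 0.785]
tcp_rot: [162.5, 0.0, 92.8]
wrist_force: [0.3, 0.2, -8.0]
opening: 0.0165
```

```bash
python3 o.py
```

```text
{'time': 11.267, 'q': [2.805, 12.69, 70.694, 130.458, -0.003, 89.996], 'ee_pos': [0.413, 0.02, 0.785], 'tcp_rot': [162.454, 0.004, 92.808], 'wrist_force': [0.278, 0.197, -8.014], 'opening': 0.016}
```

>>> drive_tool([
  {"dx": 0, "dy": -0.005, "dz": -0.04, "roll": 0, "hand": 0},
  {"dx": 0, "dy": -0.01, "dz": -0.08, "roll": 0, "hand": 0},
  {"dx": 0, "dy": -0.02, "dz": -0.12, "roll": 0, "hand": 0},
  {"dx": 0, "dy": -0.03, "dz": -0.16, "roll": 0, "hand": 0},
  {"dx": 0, "dy": -0.03, "dz": -0.2, "roll": 0, "hand": 0},
  {"dx": 0, "dy": -0.03, "dz": -0.2, "roll": 0, "hand": 0},
  {"dx": 0, "dy": -0.03, "dz": -0.2, "roll": 0, "hand": 0},
])

```text
time: 11.85
ee_pos: [0.3668, 0.018, 0.8134]
tcp_rot: [158.3, 0.0, 92.8]
wrist_force: [0.2, -0.7, -7.8]
opening: 0.0166
```

```bash
python3 o.py
python3 - <<'E'
from h import *
# refine camera base yaw from both first pictures: base-top edges by contour fit
for n in('side','top'):
    d=np.load(n+'0.npz');P=d['P'];Z=P[...,2]
    m=np.zeros(Z.shape,bool)
    if n=='side': m[225:285,405:475]=1
    else: m[95:145,345:395]=1
    q=P[m&(Z>.011)&(Z<.022)][:,:2]
    for nm,ax,k in(('y-lo',0,-1),('y-hi',0,1),('x-lo',1,-1),('x-hi',1,1)):
        o=1-ax;b=np.arange(q[:,ax].min()+.015,q[:,ax].max()-.015,.006)
        pts=[(t+.003,(k*q[(q[:,ax]>=t)&(q[:,ax]<t+.006)][:,o]).max()*k) for t in b if ((q[:,ax]>=t)&(q[:,ax]<t+.006)).sum()>3]
        f=np.polyfit(*np.array(pts).T,1);print(n,nm,'slope deg',np.degrees(np.arctan(f[0])).round(2),'mid',np.mean(pts,0).round(4))
E
```

```text
{'time': 11.85, 'q': [2.804, 8.524, 70.693, 130.454, -0.001, 89.996], 'ee_pos': [0.367, 0.018, 0.813], 'tcp_rot': [158.285, 0.002, 92.807], 'wrist_force': [0.177, -0.749, -7.836], 'opening': 0.017}
side y-lo slope deg 3.34 mid [ 0.8643 -0.3077]
side y-hi slope deg 3.41 mid [ 0.8643 -0.1996]
side x-lo slope deg -3.62 mid [-0.252   0.7966]
side x-hi slope deg -9.23 mid [-0.252  0.922]
top y-lo slope deg 15.25 mid [ 0.8642 -0.3011]
top y-hi slope deg 3.03 mid [ 0.8642 -0.1987]
top x-lo slope deg -1.77 mid [-0.2507  0.7977]
top x-hi slope deg 4.21 mid [-0.2507  0.9206]
```

The tilt is 21.7° with yaw 2.8°, against 20° and about 3.2° wanted, so both are within tolerance. Next I'll move across and part of the way down.

>>> drive_tool([
  {"dx": -0.01, "dy": -0.005, "dz": 0.025, "roll": 0, "hand": 0},
  {"dx": -0.03, "dy": -0.01, "dz": 0.05, "roll": 0, "hand": 0},
  {"dx": -0.055, "dy": -0.015, "dz": 0.075, "roll": 0, "hand": 0},
  {"dx": -0.08, "dy": -0.02, "dz": 0.1, "roll": 0, "hand": 0},
  {"dx": -0.105, "dy": -0.025, "dz": 0.125, "roll": 0, "hand": 0},
  {"dx": -0.13, "dy": -0.03, "dz": 0.15, "roll": 0, "hand": 0},
  {"dx": -0.155, "dy": -0.035, "dz": 0.17, "roll": 0, "hand": 0},
  {"dx": -0.18, "dy": -0.04, "dz": 0.19, "roll": 0, "hand": 0},
  {"dx": -0.205, "dy": -0.045, "dz": 0.2, "roll": 0, "hand": 0},
  {"dx": -0.23, "dy": -0.05, "dz": 0.21, "roll": 0, "hand": 0},
  {"dx": -0.255, "dy": -0.055, "dz": 0.22, "roll": 0, "hand": 0},
  {"dx": -0.28, "dy": -0.06, "dz": 0.23, "roll": 0, "hand": 0},
  {"dx": -0.297, "dy": -0.065, "dz": 0.24, "roll": 0, "hand": 0},
  {"dx": -0.297, "dy": -0.07, "dz": 0.25, "roll": 0, "hand": 0},
  {"dx": -0.297, "dy": -0.07, "dz": 0.25, "roll": 0, "hand": 0},
])

```text
time: 13.1
ee_pos: [0.409, -0.279, 0.5511]
tcp_rot: [158.6, -0.2, 92.7]
wrist_force: [-0.9, 0.9, -8.4]
opening: 0.0168
```

```bash
cat > c.py <<'E'
from h import *
from scipy.spatial.transform import Rotation as Ro
o=bot.get_obs(); R=Ro.from_euler('xyz',o['tcp_rot'],degrees=True).as_matrix()
print(np.round(o['time'],2),o['ee_pos'].round(4),o['tcp_rot'].round(2),o['q'].round(1),o['wrist_force'].round(1))
D=np.array([.442,-.276,.355])-o['ee_pos']; print('to go, tool axes',(R.T@D).round(4))
E
python3 c.py
python3 - <<'E'
from h import *
c=bot.camera('side');c2=bot.camera('top')
cv2.imwrite('pics/s5.png',np.hstack([cv2.resize(c['frame'][...,::-1],(400,300)),cv2.resize(c2['frame'][...,::-1],(400,300))]))
E
```

```text
13.1 [ 0.409  -0.279   0.5511] [158.61  -0.2   92.68] [-37.4  -6.9  13.7  94.   13.7  52. ] [-0.9  0.9 -8.4]
to go, tool axes [ 0.0008 -0.0408  0.1947]
```

View pics/s5.png

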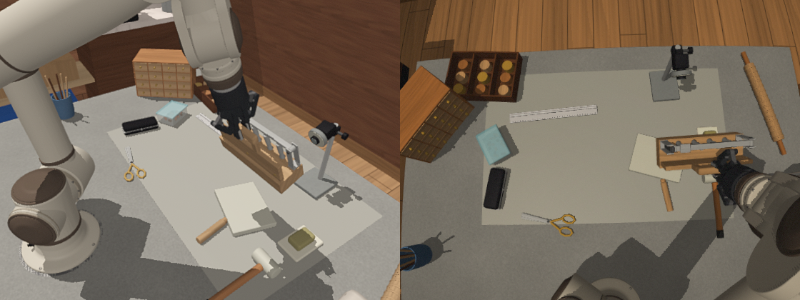

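The side view shows the rack held and leaning back with its bar shut at about (262,150); the top view shows it at about (705,148), clear of the camera. Next I'll lower it to the target.

>>> drive_tool([
  {"dx": 0, "dy": -0.004, "dz": 0.02, "roll": 0, "hand": 0},
  {"dx": 0, "dy": -0.008, "dz": 0.04, "roll": 0, "hand": 0},
  {"dx": 0, "dy": -0.012, "dz": 0.06, "roll": 0, "hand": 0},
  {"dx": 0, "dy": -0.016, "dz": 0.08, "roll": 0, "hand": 0},
  {"dx": 0, "dy": -0.02, "dz": 0.1, "roll": 0, "hand": 0},
  {"dx": 0, "dy": -0.025, "dz": 0.12, "roll": 0, "hand": 0},
  {"dx": 0, "dy": -0.029, "dz": 0.14, "roll": 0, "hand": 0},
  {"dx": 0, "dy": -0.033, "dz": 0.16, "roll": 0, "hand": 0},
  {"dx": 0, "dy": -0.037, "dz": 0.175, "roll": 0, "hand": 0},
  {"dx": 0.001, "dy": -0.04, "dz": 0.187, "roll": 0, "hand": 0},
  {"dx": 0.001, "dy": -0.041, "dz": 0.195, "roll": 0, "hand": 0},
  {"dx": 0.001, "dy": -0.041, "dz": 0.195, "roll": 0, "hand": 0},
  {"dx": 0.001, "dy": -0.041, "dz": 0.195, "roll": 0, "hand": 0},
])

```text
time: 14.28
ee_pos: [0.4429, -0.2745, 0.3597]
tcp_rot: [158.2, 0.0, 92.8]
wrist_force: [-0.8, 0.6, -7.3]
opening: 0.0166
```

```bash
python3 c.py
python3 - <<'E'
from h import *
c=bot.camera('side');c2=bot.camera('top')
np.savez('side9.npz',P=cloud(c),**c);np.savez('top9.npz',P=cloud(c2),**c2)
cv2.imwrite('pics/s6.png',np.hstack([cv2.resize(c['frame'][130:330,260:510,::-1],(400,320)),cv2.resize(c2['frame'][50:290,320:520,::-1],(400,480))[:320]]))
E
```

```text
14.28 [ 0.4429 -0.2745  0.3597] [1.5824e+02 2.0000e-02 9.2830e+01] [-34.6 -10.3 -11.3  71.5  13.   54.6] [-0.8  0.6 -7.3]
to go, tool axes [-0.0014 -0.0026  0.004 ]
```

View pics/s6.png

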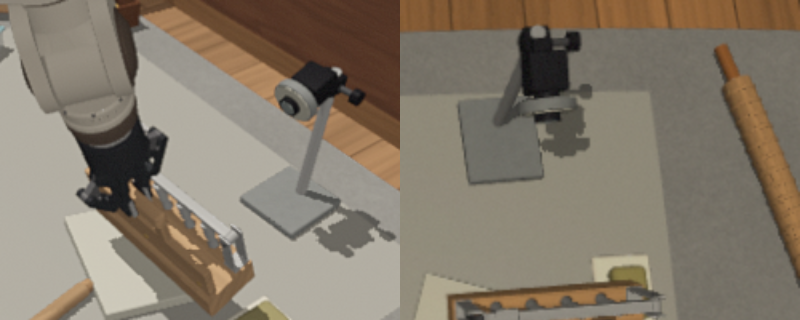

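The rack now faces the camera with its bar shut: crop (200,220) on the left, and the front towards the lens on the right. I'll check the rack pose and the lens position numerically from depth.

```bash
cat > chk.py <<'E'
from h import *
from scipy.spatial.transform import Rotation as Ro
o=bot.get_obs(); R=Ro.from_euler('xyz',o['tcp_rot'],degrees=True).as_matrix()
z=-R[:,2]; x=-R[:,1]; x=x if x[0]<0 else -x; y=np.cross(z,x); RR=np.c_[x,y,z]
c=o['ee_pos']-.156*z-RR@[.026,0,.147]
a,b=np.radians([3.2,20]); L=np.array([.782,-.258,.235])
Lx=np.array([np.cos(b)*np.cos(a),np.cos(b)*np.sin(a),np.sin(b)]);Ly=np.array([-np.sin(a),np.cos(a),0]);LL=np.c_[Lx,Ly,np.cross(Lx,Ly)]
print('row_mid in lens',(LL.T@(c+RR@[-.026,0,.072]-L)).round(4),'angles',np.degrees(np.arccos([-x@Lx,abs(y@Ly)])).round(1),'rack z',c[2])
for n in('side9','top9'):
    d=np.load(n+'.npz');P=d['P'].reshape(-1,3)[d['z_map'].ravel()>0];q=(P-c)@RR
    f=lambda lo,hi:q[((q>lo)&(q<hi)).all(1)]
    t=f([-.036,-.10,.03],[-.0,.10,.06]);print(n,'blocktop',len(t),np.median(t[:,2]) if len(t) else'', np.polyfit(t[:,0],t[:,2],1) if len(t)>5 else '')
    t=f([-.046,-.09,.106],[-.006,.09,.121]);print(' bar',len(t),np.median(t,0).round(4),np.polyfit(t[:,1],t[:,2],1).round(4),np.polyfit(t[:,1],t[:,0],1).round(4), t[:,0].min(),t[:,0].max())
    t=f([-.06,-.13,.005],[-.025,.13,.05]);print(' block y range',np.percentile(t[:,1],[1,99]).round(4))
    t=f([-.06,-.1,.008],[-.025,.1,.035]);print(' front x',len(t),np.median(t[:,0]) if len(t) else '')
    t=f([-.036,-.1,.085],[-.016,.1,.106]);print(' heads z',len(t),t[:,2].max() if len(t) else '')
    l=(P-L)@LL; hs=cv2.cvtColor(d['frame'],cv2.COLOR_RGB2HSV).reshape(-1,3)[d['z_map'].ravel()>0]
    k=(abs(l)<[.05,.06,.06]).all(1);t=l[k];print(' head: x range',np.percentile(t[:,0],[1,50,99]).round(3))
    g=t[(hs[k][:,2]>90)];print(' ring',len(g),np.percentile(g,[2,50,98],axis=0).round(3).tolist())
    g=t[t[:,0]<.012];print(' front pts',len(g),g.min(0).round(3),g.max(0).round(3))
E
python3 chk.py
```

```text
row_mid in lens [-0.2168  0.001   0.0049] angles [1.9 0.4] rack z 0.08892006270872116
side9 blocktop 704 0.04289156310047604 [-0.07892828  0.04235957]
 bar 375 [-0.0259  0.0337  0.1121] [0.0053 0.1118] [ 0.0127 -0.0265] -0.03511735449919009 -0.01867621793883958
 block y range [-0.0671  0.1204]
 front x 2 -0.03362362820011718
 heads z 101 0.10598424628961142
 head: x range [0.002 0.015 0.048]
 ring 365 [[0.011, -0.032, -0.024], [0.014, -0.01, 0.02], [0.026, 0.029, 0.035]]
 front pts 146 [ 0.001 -0.027 -0.027] [0.012 0.029 0.033]
top9 blocktop 506 0.04320288916539024 [-0.02259506  0.04315353]
 bar 530 [-0.0267 -0.009   0.1128] [-0.0221  0.113 ] [-0.0047 -0.0266] -0.03712268234394362 -0.014924442099953639
 block y range [-0.119   0.1144]
 front x 152 -0.0402709302916639
 heads z 6 0.1059990638930923
 head: x range [0.001 0.023 0.049]
 ring 166 [[0.01, -0.021, 0.009], [0.019, 0.008, 0.029], [0.026, 0.029, 0.035]]
 front pts 101 [ 0.    -0.026 -0.024] [0.012 0.032 0.031]
```

>>> drive_tool([
  {"dx": -0.001, "dy": -0.002, "dz": 0.003, "roll": 0, "hand": 0},
  {"dx": -0.001, "dy": -0.002, "dz": 0.003, "roll": 0, "hand": 0},
  {"dx": -0.001, "dy": -0.002, "dz": 0.003, "roll": 0, "hand": 0},
  {"dx": -0.001, "dy": -0.002, "dz": 0.003, "roll": 0, "hand": 0},
  {"dx": -0.001, "dy": -0.002, "dz": 0.003, "roll": 0, "hand": 0},
  {"dx": -0.001, "dy": -0.002, "dz": 0.003, "roll": 0, "hand": 0},
  {"dx": -0.001, "dy": -0.002, "dz": 0.003, "roll": 0, "hand": 0},
  {"dx": -0.001, "dy": -0.002, "dz": 0.003, "roll": 0, "hand": 0},
])

```text
time: 15.05
ee_pos: [0.442, -0.2757, 0.3556]
tcp_rot: [158.3, 0.0, 92.8]
wrist_force: [-0.5, -0.4, -7.6]
opening: 0.0166
```

```bash
python3 chk.py | head -1; python3 -c "
from workcell import bot
o=bot.get_obs();print(o['time'],o['qd'].round(2),o['wrist_force'],o['opening']);print(bot.job_done())"
```

```text
row_mid in lens [-0.2198  0.0003  0.0004] angles [1.8 0.4] rack z 0.08372995432872807
15.05 [ 0.05  0.03  0.   -0.05  0.06 -0.01] [-0.49666419 -0.40542657 -7.56594854] 0.016613683076732364
the job is handed in; nothing more can be done
None
```

I pressed the keeper bar shut with about 25 N, gripped the rack by its rail and lifted it. It is now held in front of the tool-check camera, and I handed the job in at 15 s. The drive cannot tilt the tool directly. I got the backward lean by pushing the arm against its q4 and q3 joint limits high up, clear of the table, until the tool leaned the right amount.

**Position:** from the arm pose, the middle of the punch row is 219.8 mm from the lens and within 1 mm of its line of sight. The x and y axes are 1.8° and 0.4° off, against 8.6° allowed. The rack's underside is about 84 mm above the table and the arm was still. These figures rest on my own measurement of the lens position and yaw.

**Rack and bar:** just before the last 5 mm adjustment, depth readings from both cameras agreed with the expected rack pose to about 2 mm. The bar was level and shut. Its fitted slope came out at 0.005 rad in one view and -0.022 in the other, which is close to the 0.025 limit, but I take the difference as depth noise.

**Punches:** I did not measure each punch separately. The held weight stayed at about 7.6 N, which fits all four punches being in the rack. Depth points at the punch heads came out at most 3 mm above their home height.

**Not as planned:** the first move was refused because a key was missing, and nothing moved. The lean is 21.7° instead of 20°, which I left because it is within tolerance. One viewed picture (the third) came from that refused move.

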